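# Switch on the fondue burner

### The arm

A 6-joint arm with a two-finger parallel gripper is mounted at the origin on the work surface. World frame = base frame: x ahead of the robot, y to its left, z up, the work surface at z = 0. Lengths are in mm, angles in degrees, forces in N, time in s.
With the tool pointing down it reaches from about 250 to 775 mm from the base axis. Payload 4 kg.
Tool frame: the origin (TCP) lies midway between the tips of the shut fingers; the grasp point (between the pads) lies 19 mm behind it (manip.grasp_offset is the distance from the TCP to the grasp point, in mm); z points along the fingers, y is the direction in which the jaws open and shut (so a half turn about z gives the same grasp; the last joint's range is limited). The gripper opens to 85 mm and grips with 20 to 120 N. Pads are 22 mm wide; open, the fingers measure 114 mm over their backs; the gripper's body (76 mm by 85 mm) begins 54 mm behind the grasp point. The pads swing forward as they close: fully open they stand 13 mm farther back than shut.
Start: joints at [58.321, 4.996, 78.535, -0, 96.463, -5.907], TCP at [239.143, 495.306, 231.341] pointing down, gripper open.
Joint ranges: [-177.83, 177.83], [-43.37, 116.18], [15.69, 146.23], [-61.86, 241.86], [9.47, 152.12], [-147.06, 147.06]. Speed limits (degrees/s): [159.86, 159.86, 180, 180, 180, 180].

### API

Orientations are given as [roll, pitch, yaw] about the fixed x, y, z axes, in that order (R = Rz(yaw) Ry(pitch) Rx(roll)).
In Python, from plant import manip, camera, ticket gives the robot as it stands.
- The arm moves only by the tool arm_command, never from a script. Its argument "rows" is a list of rows, each an object of numbers: "fingers": the opening, from -1 (shut) to 1 (fully open); "x", "y", "z": the shift along the world's x, y, z normalised to -1 to 1, where 1 is 40 cm; "wx", "wy", "wz": the turn, a rotation vector about the world's x, y, z normalised to -1 to 1, where 1 is pi/2 rad. A call has 1 to 10 rows; each row is the pose to reach, as a shift and turn from the pose measured when the call began; what a row does not reach only later rows make up. A row lasts 1/8 s, in which the tool goes at most 62.5 mm and 10.7 degrees, less where a joint would pass 70% of its speed; a pose out of reach is approached as far as the arm can. A call with a number of a shift or a turn outside -1 to 1 is refused whole. A call with a gripper value outside its range is refused whole. The fingers move at their own pace and stop on an object; the grip force is fixed at half the most. Time passes only in rows, so rows that repeat a pose let the fingers close. It gives the time, the measured TCP pose, the force and the opening at its end, in the units of the state.
- manip.get_state(): the state, without advancing time (a new reading comes with each control period).
- camera(name): name is "side" or "top" or "wrist"; returns a dict with "pixels" (384x512x3 uint8, blue, green, red), "depth" (384x512 float32, mm along the optical axis (not along the pixel's ray), 0 where there is no reading), "fx", "fy", "cx", "cy" (pixels), "k1" (the pictures are not rectified: a ray, as slopes to the right and down, at radius r is drawn at 1 + k1 r^2 times it, then the intrinsics apply), "extrinsics" (4x4, takes a point from camera to world coordinates). Camera axes: x right, y down, z forward; pixel columns grow to the right and rows downward; lengths in mm; the calibration is good to about 2 mm. A picture is of the moment at which its call begins.
- ticket.job_done(): hands the job in, once; it reports no verdict.
The state is a dict: "t": time; "qpos": joint angles; "qd": joint speeds; "joint_torque": joint torques, N m; "tool_pos": TCP position; "ee_rot": TCP orientation; "wrist_force": force on the tool from outside, world axes, zero at the start; "moment": the same for the moment, N m; "finger_gap": opening from 0.0 (shut) to 1.0 (fully open).
Only numpy, scipy, OpenCV 4.12 (cv2) and the standard library are available. Lean on these libraries where they do the work, as an engineer would, in place of code of your own. Each camera call takes 0.05 s, during which the arm holds its last target. There are 200 camera calls.

### The job

Start the fondue burner by pressing its controls in order: first rock the cordless switch block over to its red-dot side, then push the blue key fully in, then push the green key fully in. Only press: leave the switch block standing where it is, do not push the yellow key or turn the brass knob, leave the crockery and tools undisturbed, and finish with the hand clear of everything.

Things in the scene. Friction and masses are not known exactly. Their poses are not given: they have to be found in the camera images.
- switch: loose black cordless switch block, 100 x 60 x 34 mm, about 0.7 kg, standing on the shelf; origin at the centre of its underside, x along its length towards the end where the rocker's red dot is, z up. A white rocker plate 70 x 34 mm lies along its top, hinged across the middle (hinge along y, 36 mm above the shelf, the plate's top 10 mm above the hinge)
- rocker (a joint): angle of the white rocker, rad: near 0 = red-dot end up (off; that end tilted up 0.18), 0.36 = red-dot end fully down against its stop (on; tilted down 0.18). Pressing on the dot takes about 2 N and the dot sinks about 8.5 mm; the rocker stays where it is left
- rocker_red (a point): centre of the red dot (18 mm across) on the top of the rocker, 24 mm along the plate from the hinge; it moves with the rocker: 50 mm above the shelf when off, 41.5 mm when on
- burner: fixed grey electric fondue burner, 260 mm (x) x 360 mm (y), flat deck 50 mm above the shelf; origin at the centre of its underside. On the deck: heating plate with the caquelon at x +30, y +70 mm; row of three keys along x at y -125 mm (x -60, 0, +60 mm); brass knob at x -98, y +20 mm
- key_blue_top (a point): top centre of the round blue push key (cap 30 mm across, flat top) on the burner's key strip; it moves with the key. Out, it stands 16 mm above the burner's deck (66 mm above the shelf); fully in, 8 mm above the deck. The keys' centres are 60 mm apart in one row; which colour is where changes
- key_blue (a joint): how far the blue key is pushed in, m: 0 = out, 0.008 = fully in against its stop. It slides straight down against about 3 N and stays in where it is left; nothing brings it out again
- key_green_top (a point): top centre of the round green push key (cap 30 mm across, flat top) on the burner's key strip; it moves with the key. Out, it stands 16 mm above the burner's deck (66 mm above the shelf); fully in, 8 mm above the deck. The keys' centres are 60 mm apart in one row; which colour is where changes
- key_green (a joint): how far the green key is pushed in, m: 0 = out, 0.008 = fully in against its stop. It slides straight down against about 3 N and stays in where it is left; nothing brings it out again
- key_yellow_top (a point): top centre of the round yellow push key (cap 30 mm across, flat top) on the burner's key strip; it moves with the key. Out, it stands 16 mm above the burner's deck (66 mm above the shelf); fully in, 8 mm above the deck. The keys' centres are 60 mm apart in one row; which colour is where changes. Not to be pressed
- key_yellow (a joint): how far the yellow key is pushed in, m: 0 = out, 0.008 = fully in against its stop. It slides straight down against about 3 N and stays in where it is left; nothing brings it out again. Leave it out
- knob_mark (a point): pointer mark on the top of the brass adjustment knob (40 mm across, 24 mm high), 13 mm off its axis. Leave the knob as it is
- caquelon: brown stoneware fondue pot, 180 mm across, 80 mm high, standing on the heating plate (56 mm above the shelf), its round handle reaching 176 mm from its centre along its x; origin at the centre of its underside. Leave it
- bowl_large: white ceramic bowl, 160 mm across, 55 mm high, origin under its centre; the lowest of three nested bowls. Leave it
- bowl_medium: blue ceramic bowl, 128 mm across, 48 mm high, nested in the large one; origin under its centre. Leave it
- bowl_small: white ceramic bowl, 100 mm across, 40 mm high, nested in the medium one; origin under its centre. Leave it
- lid: stainless steel lid lying on the shelf, 172 mm across, 46 mm high with its knob; origin under its centre. Leave it
- fork_stand: cherry wood stand, 140 x 75 mm, with four upright fondue forks, 228 mm high; origin under its centre. Leave it
- pepper_mill: dark wooden pepper mill, 56 mm across, 150 mm high; origin under its centre. Leave it
- spatula: steel spatula with a reddish wooden handle, lying on the shelf, under 350 mm long; origin at its underside. Leave it
Things that resemble listed ones, but are neither listed nor needed, are in the scene too. There is more than one size of the switch; the job needs the smallest.

How it is judged (in metres and radians):
On the way, in this order (a step that is already met when the one before it is completed fails the run):
1. the rocker is over on its red-dot side (value of joint rocker above 0.3 rad), for 0.1 s.
2. the blue key is fully in (value of joint key_blue above 0.0062 m), for 0.1 s.
3. the green key is fully in (value of joint key_green above 0.0062 m), for 0.1 s.
At the end, for the whole second after the job is handed in: The rocker is at least 0.30 rad over to its red-dot side, the blue and green keys are in by at least 6.2 of their 8 mm, the yellow key is out (within 2 mm), and the switch block stands flat and at rest within 20 mm of where it was (value of joint rocker above 0.3 rad and value of joint each of key_blue, key_green above 0.0062 m and value of joint key_yellow below 0.002 m and angle between switch's own z axis and vertical below 0.05 rad and distance of switch from where it was at the start of the episode below 0.02 m and linear speed of switch below 0.01 m/s); the robot touches nothing.
It fails at once if a key was pushed in out of order (blue or green before the rocker was over, or green before blue was in) ((value of joint key_blue above 0.003 m and value of joint rocker below 0.25 rad) or (value of joint key_green above 0.003 m and value of joint rocker below 0.25 rad) or (value of joint key_green above 0.003 m and value of joint key_blue below 0.0055 m)).
It fails at once if the yellow key was pushed (value of joint key_yellow above 0.002 m).
It fails at once if the brass knob was turned (distance of knob_mark from where it was at the start of the episode above 0.005 m).
It fails at once if the switch block was lifted, tipped or pushed more than 20 mm along (height (world z) of switch above 0.006 m or angle between switch's own z axis and vertical above 0.15 rad or distance of switch from where it was at the start of the episode above 0.02 m).
It fails at once if the crockery or tools were displaced by more than 20 mm or knocked over (distance of any of caquelon, bowl_large, bowl_medium, bowl_small, lid, fork_stand, pepper_mill, spatula from where it was at the start of the episode above 0.02 m or angle between any of caquelon, bowl_large, bowl_medium, bowl_small, lid, fork_stand, pepper_mill's own z axis and vertical above 0.3 rad).
It also fails if it takes over 40 s, if anything falls off the work surface, if the arm or the gripper's body presses on something with over 40 N, if the wrist force passes 120 N, or if a joint passes its speed limit or range.

## Working session

There is one attempt and no reset: what is moved stays moved. The work goes in short steps, Python scripts to look and compute and a tool call to move; the robot and the scene stay as the last step left them, time stands still between calls to the robot, and variables do not carry over. Pictures are saved under pics/ and viewed, about 8 in all and at most 12, crops included, and the job is handed in when it is done.

Besides the shell and the picture viewer there is one more tool, called after "Emit:" in YAML: its name, and indented under it one key for each argument. arm_command: Moves the arm, as the interface text tells. Scaled input: -1 to 1 covers 40 cm each way for a shift and pi/2 rad each way for a turn. Its arguments: {"type":"object","properties":{"rows":{"type":"array"}},"required":["rows"]}

```bash
mkdir -p pics; cat > h.py <<'E'
import numpy as np, cv2
from plant import manip, camera, ticket
def ray(c,u,v):
    d=np.array([(u-c['cx'])/c['fx'],(v-c['cy'])/c['fy']]); s=d.copy()
    for _ in range(20): s=d/(1+c['k1']*(s@s))
    return np.array([s[0],s[1],1.])
def onplane(c,u,v,z):
    E=c['extrinsics']; r=E[:3,:3]@ray(c,u,v); o=E[:3,3]
    return o+r*(z-o[2])/r[2]
def bydepth(c,u,v):
    d=c['depth'][int(round(v)),int(round(u))]; E=c['extrinsics']
    return E[:3,:3]@(ray(c,u,v)*d)+E[:3,3]
E
python3 - <<'E'
from h import *
import pickle
for n in ('top','side'):
    c=camera(n); pickle.dump(c,open(n+'.pkl','wb'))
    cv2.imwrite(f'pics/{n}0.png',cv2.resize(c['pixels'],(800,600),interpolation=cv2.INTER_CUBIC))
    print(n,c['extrinsics'].round(2).tolist(),c['fx'],c['k1'])
s=manip.get_state();print(s['t'],s['tool_pos'],s['ee_rot'],s['wrist_force'])
E
```

```text
top [[-0.02, -1.0, 0.08, 461.01], [-1.0, 0.02, -0.01, 32.09], [0.01, -0.08, -1.0, 1394.57], [0.0, 0.0, 0.0, 1.0]] 372.90362626002326 0.038004042871177396
side [[0.84, -0.36, 0.41, 3.73], [-0.54, -0.55, 0.63, -797.74], [-0.0, -0.75, -0.66, 940.42], [0.0, 0.0, 0.0, 1.0]] 467.8371734442622 -0.032640979817448706
0.1 [238.88450564 494.89768723 230.22876102] [-1.79883942e+02 -1.20030791e-02  1.54227909e+02] [-0.25835422  0.31544911 -0.29564402]
```

View pics/top0.png

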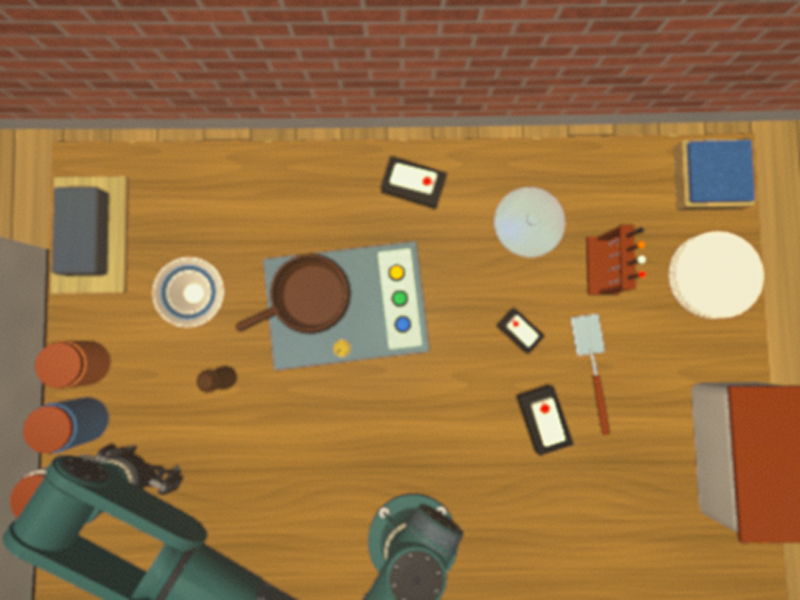

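View pics/side0.png

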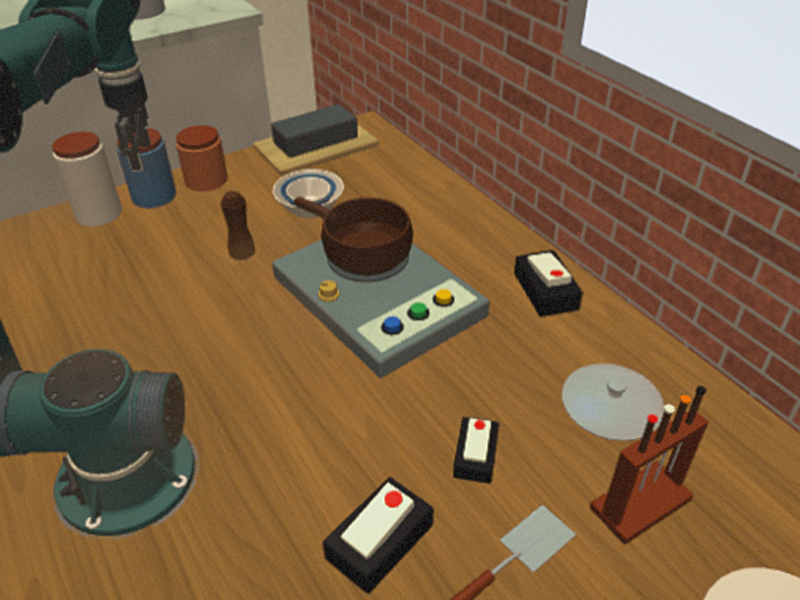

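The top view shows the smallest switch at about (520,330), with its red dot at (515,323). The keys are blue (403,324), green (400,298) and yellow (396,271). The knob is at (342,348) and the fork stand at (615,260). The side view shows the same layout, with the small switch at (477,447). Next I'll measure the targets in both views.

```bash
python3 - <<'E'
from h import *
import pickle
T={'red':(50,{'top':(515,323),'side':(480,425)}),'blue':(66,{'top':(403,324),'side':(392,325)}),'green':(66,{'top':(400,298),'side':(418,311)}),'yellow':(66,{'top':(396,271),'side':(444,297)}),'white':(46,{'top':(520,330),'side':(477,443)})}
rng={'red':[((0,130,90),(8,255,255)),((172,130,90),(180,255,255))],'blue':[((100,130,60),(125,255,255))],'green':[((45,80,50),(85,255,255))],'yellow':[((20,150,120),(32,255,255))],'white':[((0,0,170),(180,70,255))]}
for k,(z,p) in T.items():
    R=[]
    for n,(u,v) in p.items():
        c=pickle.load(open(n+'.pkl','rb')); u*=.64;v*=.64
        h=cv2.cvtColor(c['pixels'],cv2.COLOR_BGR2HSV)
        m=sum(cv2.inRange(h,np.array(a),np.array(b)) for a,b in rng[k])
        w=np.zeros_like(m); cv2.circle(w,(int(u),int(v)),24 if k=='white' else 10,255,-1)
        nn,l,st,ce=cv2.connectedComponentsWithStats(m&w)
        i=1+np.argmax(st[1:,4]); uv=ce[i]
        E=c['extrinsics']; R.append((E[:3,3],E[:3,:3]@ray(c,*uv)))
        print(k,n,uv.round(1),st[i,4],'plane',onplane(c,*uv,z).round(1),'depth',bydepth(c,*uv).round(1))
        if k=='white':
            r=cv2.minAreaRect(np.argwhere(l==i)[:,::-1].astype(np.float32)); b=cv2.boxPoints(r)
            P=np.array([onplane(c,*q,z)[:2] for q in b]); d=P-np.roll(P,-1,0)
            print(' sides',np.hypot(*d.T).round(1),'ang',np.degrees(np.arctan2(d[:,1],d[:,0])).round(1))
    A=np.c_[R[0][1],-R[1][1]]; t=np.linalg.lstsq(A,R[1][0]-R[0][0],rcond=None)[0]
    a=R[0][0]+t[0]*R[0][1]; b=R[1][0]+t[1]*R[1][1]; print('  tri',((a+b)/2).round(1),'gap',np.linalg.norm(a-b).round(1))
E
```

```text
red top [329.5 206.6] 11 plane [ 493.3 -244.1   50. ] depth [ 493.1 -242.3   58.9]
red side [306.6 271.3] 35 plane [ 493.7 -243.6   50. ] depth [ 492.7 -244.7   51.8]
  tri [ 493.3 -244.    50.6] gap 0.0
blue top [257.3 207.2] 49 plane [495.2  16.2  66. ] depth [495.2  16.2  66.1]
blue side [250.6 207.5] 86 plane [491.    9.4  66. ] depth [487.8   4.1  71.7]
  tri [495.3  16.2  58.5] gap 0.3
green top [255.3 190.4] 63 plane [555.1  22.3  66. ] depth [555.   22.3  67.6]
green side [267.5 198.3] 88 plane [550.9  15.7  66. ] depth [550.4  14.8  66.9]
  tri [555.5  22.3  58.8] gap 0.3
yellow top [253.5 174. ] 60 plane [614.3  27.9  66. ] depth [613.9  27.9  69.1]
yellow side [283.6 189. ] 70 plane [612.   24.1  66. ] depth [608.8  19.7  70.6]
  tri [614.8  27.9  62. ] gap 0.1
white top [334.9 212.2] 172 plane [ 473.  -263.8   46. ] depth [ 473.1 -264.5   42.6]
 sides [36.1 68.3 36.  68.2] ang [ 133.6   43.6  -46.6 -136.4]
white side [304.9 282.1] 311 plane [ 472.6 -265.4   46. ] depth [ 471.8 -266.2   47.4]
 sides [77.3 33.9 77.  32.2] ang [-132.7  136.5   46.1  -43. ]
  tri [ 473.2 -264.3   44.3] gap 0.4
```

Measurements agree with the given sizes: key spacing is 60.3 mm, and the plate is about 70 x 34 mm with its direction at 44.5°. The dot triangulates to z 50.6 mm. Next I'll go over to the switch at a safe height, shutting the fingers and turning the tool's x axis along the plate.

Emit:
arm_command:
  rows:
    - {"fingers": -1,"x": 0,"y": 0,"z": 0.1,"wz": -0.06}
    - {"fingers": -1,"x": 0.03,"y": -0.1,"z": 0.12,"wz": -0.12}
    - {"fingers": -1,"x": 0.06,"y": -0.22,"z": 0.12,"wz": -0.18}
    - {"fingers": -1,"x": 0.1,"y": -0.34,"z": 0.12,"wz": -0.24}
    - {"fingers": -1,"x": 0.14,"y": -0.46,"z": 0.12,"wz": -0.3}
    - {"fingers": -1,"x": 0.18,"y": -0.58,"z": 0.12,"wz": -0.36}
    - {"fingers": -1,"x": 0.22,"y": -0.7,"z": 0.12,"wz": -0.42}
    - {"fingers": -1,"x": 0.26,"y": -0.82,"z": 0.12,"wz": -0.5}
    - {"fingers": -1,"x": 0.3,"y": -0.94,"z": 0.12,"wz": -0.56}
    - {"fingers": -1,"x": 0.33,"y": -1,"z": 0.12,"wz": -0.6}

```text
invalid input at $.rows[0]: expected keys fingers, x, y, z, wx, wy, wz
```

Emit:
arm_command:
  rows:
    - {"fingers": -1,"x": 0,"y": 0,"z": 0.1,"wx": 0,"wy": 0,"wz": -0.06}
    - {"fingers": -1,"x": 0.03,"y": -0.1,"z": 0.12,"wx": 0,"wy": 0,"wz": -0.12}
    - {"fingers": -1,"x": 0.06,"y": -0.22,"z": 0.12,"wx": 0,"wy": 0,"wz": -0.18}
    - {"fingers": -1,"x": 0.1,"y": -0.34,"z": 0.12,"wx": 0,"wy": 0,"wz": -0.24}
    - {"fingers": -1,"x": 0.14,"y": -0.46,"z": 0.12,"wx": 0,"wy": 0,"wz": -0.3}
    - {"fingers": -1,"x": 0.18,"y": -0.58,"z": 0.12,"wx": 0,"wy": 0,"wz": -0.36}
    - {"fingers": -1,"x": 0.22,"y": -0.7,"z": 0.12,"wx": 0,"wy": 0,"wz": -0.42}
    - {"fingers": -1,"x": 0.26,"y": -0.82,"z": 0.12,"wx": 0,"wy": 0,"wz": -0.5}
    - {"fingers": -1,"x": 0.3,"y": -0.94,"z": 0.12,"wx": 0,"wy": 0,"wz": -0.56}
    - {"fingers": -1,"x": 0.33,"y": -1,"z": 0.12,"wx": 0,"wy": 0,"wz": -0.6}

```text
t: 1.35
tool_pos: [371.0, 92.8, 277.8]
ee_rot: [-179.9, 0.0, 99.9]
wrist_force: [-0.7, -0.4, -0.2]
finger_gap: -0.002
```

Emit:
arm_command:
  rows:
    - {"fingers": -1,"x": 0.04,"y": -0.12,"z": 0,"wx": 0,"wy": 0,"wz": -0.09}
    - {"fingers": -1,"x": 0.09,"y": -0.24,"z": 0,"wx": 0,"wy": 0,"wz": -0.18}
    - {"fingers": -1,"x": 0.13,"y": -0.36,"z": 0,"wx": 0,"wy": 0,"wz": -0.27}
    - {"fingers": -1,"x": 0.18,"y": -0.48,"z": 0,"wx": 0,"wy": 0,"wz": -0.36}
    - {"fingers": -1,"x": 0.22,"y": -0.6,"z": 0,"wx": 0,"wy": 0,"wz": -0.45}
    - {"fingers": -1,"x": 0.27,"y": -0.72,"z": 0,"wx": 0,"wy": 0,"wz": -0.54}
    - {"fingers": -1,"x": 0.31,"y": -0.837,"z": -0.05,"wx": 0,"wy": 0,"wz": -0.615}
    - {"fingers": -1,"x": 0.31,"y": -0.837,"z": -0.2,"wx": 0,"wy": 0,"wz": -0.615}
    - {"fingers": -1,"x": 0.31,"y": -0.837,"z": -0.35,"wx": 0,"wy": 0,"wz": -0.615}
    - {"fingers": -1,"x": 0.31,"y": -0.837,"z": -0.45,"wx": 0,"wy": 0,"wz": -0.615}

```text
t: 2.6
tool_pos: [493.1, -241.1, 93.6]
ee_rot: [-179.5, 0.1, 44.6]
wrist_force: [-0.2, 0.5, 0.3]
finger_gap: 0.0
```

```bash
python3 - <<'E'
from h import *
c=camera('side'); cv2.imwrite('pics/s1.png',cv2.resize(c['pixels'][190:370,190:430],(800,600),interpolation=cv2.INTER_CUBIC))
s=manip.get_state();print(s['t'],s['tool_pos'],s['ee_rot'],s['wrist_force'],s['qpos'])
E
```

```text
2.65 [ 490.28241842 -239.32117459   88.03684291] [-178.99603304    0.21356911   44.57418893] [-2.40218083  0.74878168 -3.92208257] [-3.19884796e+01  9.29626684e+00  9.03371266e+01  2.58929932e-02
  8.13927173e+01  1.34350983e+01]
```

View pics/s1.png

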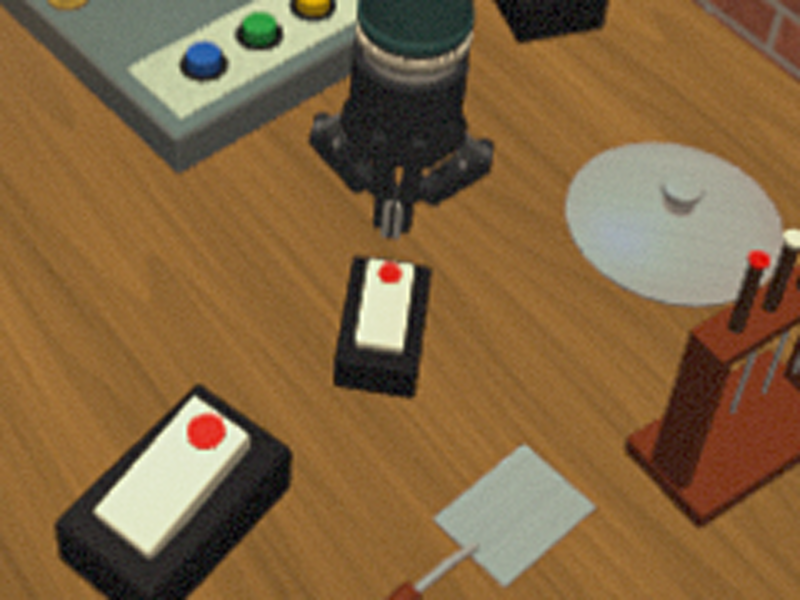

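The crop shows the shut fingers (390,220) above the dot end (390,272) of the small switch. The arm is still settling after the stop, so I'll hold and read the pose again.

Emit:
arm_command:
  rows:
    - {"fingers": -1,"x": 0,"y": 0,"z": 0,"wx": 0,"wy": 0,"wz": 0}
    - {"fingers": -1,"x": 0,"y": 0,"z": 0,"wx": 0,"wy": 0,"wz": 0}
    - {"fingers": -1,"x": 0,"y": 0,"z": 0,"wx": 0,"wy": 0,"wz": 0}

```text
t: 3.02
tool_pos: [491.7, -240.1, 90.5]
ee_rot: [-179.3, 0.2, 44.6]
wrist_force: [0.4, -0.2, 1.0]
finger_gap: -0.002
```

```bash
python3 - <<'E'
from h import *
for i in range(3):
    camera('side'); s=manip.get_state();print(s['t'],s['tool_pos'].round(1),s['ee_rot'].round(2),s['wrist_force'].round(1))
E
```

```text
3.075 [ 491.6 -240.    90.4] [-1.7924e+02  1.5000e-01  4.4580e+01] [-0.1  0.4  0.4]
3.125 [ 491.4 -239.9   90.1] [-1.7921e+02  1.6000e-01  4.4570e+01] [0.4 0.4 0.6]
3.175 [ 491.1 -239.8   89.7] [-1.7917e+02  1.7000e-01  4.4580e+01] [ 0.2 -0.1  0.2]
```

Emit:
arm_command:
  rows:
    - {"fingers": -1,"x": 0.009,"y": -0.005,"z": -0.02,"wx": 0,"wy": 0,"wz": 0}
    - {"fingers": -1,"x": 0.009,"y": -0.005,"z": -0.04,"wx": 0,"wy": 0,"wz": 0}
    - {"fingers": -1,"x": 0.009,"y": -0.005,"z": -0.06,"wx": 0,"wy": 0,"wz": 0}
    - {"fingers": -1,"x": 0.009,"y": -0.005,"z": -0.07,"wx": 0,"wy": 0,"wz": 0}
    - {"fingers": -1,"x": 0.009,"y": -0.005,"z": -0.07,"wx": 0,"wy": 0,"wz": 0}

```text
t: 3.8
tool_pos: [494.3, -241.6, 61.0]
ee_rot: [-179.1, 0.2, 44.6]
wrist_force: [0.4, 0.5, -0.5]
finger_gap: -0.001
```

```bash
python3 - <<'E'
from h import *
for i in range(3):
    c=camera('side'); s=manip.get_state();print(s['t'],s['tool_pos'].round(1),s['ee_rot'].round(2),s['wrist_force'].round(1))
E
```

```text
3.85 [ 494.7 -241.7   61.5] [-1.7915e+02  1.7000e-01  4.4580e+01] [-0.2 -0.4 -0.8]
3.9 [ 494.9 -241.9   61.9] [-1.7919e+02  1.7000e-01  4.4580e+01] [0.1 0.2 1.1]
3.95 [ 495.  -241.9   62.1] [-1.7921e+02  1.6000e-01  4.4580e+01] [ 0.7  0.5 -1. ]
```

Emit:
arm_command:
  rows:
    - {"fingers": -1,"x": 0,"y": 0,"z": -0.01,"wx": 0,"wy": 0,"wz": 0}
    - {"fingers": -1,"x": 0,"y": 0,"z": -0.02,"wx": 0,"wy": 0,"wz": 0}
    - {"fingers": -1,"x": 0,"y": 0,"z": -0.03,"wx": 0,"wy": 0,"wz": 0}
    - {"fingers": -1,"x": 0,"y": 0,"z": -0.04,"wx": 0,"wy": 0,"wz": 0}
    - {"fingers": -1,"x": 0,"y": 0,"z": -0.045,"wx": 0,"wy": 0,"wz": 0}
    - {"fingers": -1,"x": 0,"y": 0,"z": -0.05,"wx": 0,"wy": 0,"wz": 0}
    - {"fingers": -1,"x": 0,"y": 0,"z": -0.05,"wx": 0,"wy": 0,"wz": 0}
    - {"fingers": -1,"x": 0,"y": 0,"z": -0.05,"wx": 0,"wy": 0,"wz": 0}

```text
t: 4.95
tool_pos: [495.7, -241.8, 42.5]
ee_rot: [-179.3, 0.1, 44.6]
wrist_force: [2.9, 3.0, 4.0]
finger_gap: -0.0
```

```bash
python3 - <<'E'
from h import *
for i in range(3):
    c=camera('side'); s=manip.get_state();print(s['t'],s['tool_pos'].round(1),s['ee_rot'].round(2),s['wrist_force'].round(1))
E
```

```text
5.0 [ 495.6 -241.9   42.5] [-1.7927e+02  1.0000e-01  4.4580e+01] [3.6 3.3 4.6]
5.05 [ 495.6 -241.8   42.5] [-1.7926e+02  1.0000e-01  4.4580e+01] [2.6 3.7 4. ]
5.1 [ 495.6 -241.8   42.5] [-1.7927e+02  1.0000e-01  4.4580e+01] [4.5 3.2 4.3]
```

Contact forces are about 4 N up and 4.6 N along the plate. I'll press 1.5 mm more, lift, and check.

Emit:
arm_command:
  rows:
    - {"fingers": -1,"x": 0,"y": 0,"z": -0.004,"wx": 0,"wy": 0,"wz": 0}
    - {"fingers": -1,"x": 0,"y": 0,"z": -0.004,"wx": 0,"wy": 0,"wz": 0}

```text
t: 5.35
tool_pos: [495.7, -241.9, 42.3]
ee_rot: [-179.3, 0.1, 44.6]
wrist_force: [0.5, 5.5, 9.2]
finger_gap: 0.001
```

Emit:
arm_command:
  rows:
    - {"fingers": -1,"x": 0,"y": 0,"z": 0.02,"wx": 0,"wy": 0,"wz": 0}
    - {"fingers": -1,"x": 0,"y": 0,"z": 0.1,"wx": 0,"wy": 0,"wz": 0}
    - {"fingers": -1,"x": 0,"y": 0,"z": 0.2,"wx": 0,"wy": 0,"wz": 0}
    - {"fingers": -1,"x": 0,"y": 0.05,"z": 0.25,"wx": 0,"wy": 0,"wz": 0}
    - {"fingers": -1,"x": 0,"y": 0.15,"z": 0.25,"wx": 0,"wy": 0,"wz": 0}
    - {"fingers": -1,"x": 0,"y": 0.25,"z": 0.25,"wx": 0,"wy": 0,"wz": 0}
    - {"fingers": -1,"x": 0,"y": 0.25,"z": 0.25,"wx": 0,"wy": 0,"wz": 0}

```text
t: 6.22
tool_pos: [494.5, -138.8, 141.2]
ee_rot: [-179.1, 0.2, 44.8]
wrist_force: [-0.3, 0.2, -0.9]
finger_gap: -0.001
```

```bash
cat > m.py <<'E'
from h import *
def comp(c,k,u,v,r):
    rng={'red':[((0,130,90),(8,255,255)),((172,130,90),(180,255,255))],'white':[((0,0,170),(180,70,255))]}
    h=cv2.cvtColor(c['pixels'],cv2.COLOR_BGR2HSV)
    m=sum(cv2.inRange(h,np.array(a),np.array(b)) for a,b in rng[k])
    w=np.zeros_like(m); cv2.circle(w,(int(u),int(v)),r,255,-1)
    nn,l,st,ce=cv2.connectedComponentsWithStats(m&w); i=1+np.argmax(st[1:,4]); return ce[i],st[i,4]
E
python3 - <<'E'
from m import *
s=manip.get_state();print(s['t'],s['tool_pos'].round(1),s['wrist_force'].round(1))
for k,r in(('red',10),('white',24)):
    R=[]
    for n,u,v in(('top',331,208),('side',306,276)):
        c=camera(n); uv,a=comp(c,k,u,v,r);E=c['extrinsics'];R.append((E[:3,3],E[:3,:3]@ray(c,*uv)));print(k,n,uv.round(1),a,onplane(c,*uv,41.5 if k=='red' else 46).round(1))
    t=np.linalg.lstsq(np.c_[R[0][1],-R[1][1]],R[1][0]-R[0][0],rcond=None)[0]
    print(' tri',(R[0][0]+t[0]*R[0][1]).round(1),(R[1][0]+t[1]*R[1][1]).round(1))
cv2.imwrite('pics/s2.png',cv2.resize(c['pixels'][190:370,190:430],(800,600),interpolation=cv2.INTER_CUBIC))
E
```

```text
6.225 [ 494.5 -138.8  141.2] [-0.3  0.2 -0.9]Traceback (most recent call last):
  File "<stdin>", line 6, in <module>
  File "m.py", line 7, in comp
    nn,l,st,ce=cv2.connectedComponentsWithStats(m&w); i=1+np.argmax(st[1:,4]); return ce[i],st[i,4]
                                                          ~~~~~~~~~^^^^^^^^^^
    return _wrapfunc(a, 'argmax', axis=axis, out=out, **kwds)
    return bound(*args, **kwds)
ValueError: attempt to get argmax of an empty sequence
```

The force rose to 9 N with no further travel, so the rocker is at its stop. The arm hides the dot in the top view, so I'll check from the side.

```bash
python3 - <<'E'
from m import *
c=camera('side')
for k,r in(('red',10),('white',24)):
    uv,a=comp(c,k,306,276,r);print(k,uv.round(1),a,[onplane(c,*uv,z).round(1) for z in (41.5,50,46)],bydepth(c,*uv).round(1))
cv2.imwrite('pics/s2.png',cv2.resize(c['pixels'][190:370,190:430],(800,600),interpolation=cv2.INTER_CUBIC))
s=manip.get_state();print(s['tool_pos'].round(1))
E
```

```text
red [306.4 272.3] 27 [array([ 496. , -240.5,   41.5]), array([ 491.3, -245.8,   50. ]), array([ 493.5, -243.3,   46. ])] [ 493.3 -243.5   46.4]
white [305.  281.2] 241 [array([ 476.6, -260.6,   41.5]), array([ 472.1, -265.7,   50. ]), array([ 474.2, -263.3,   46. ])] [ 474.6 -262.9   45.4]
[ 495.  -141.3  141.5]
```

View pics/s2.png

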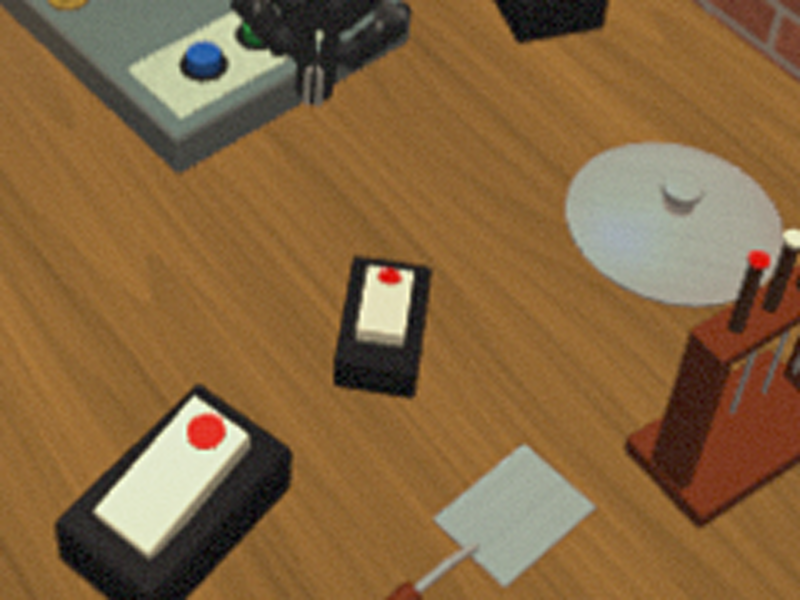

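The crop shows the small rocker tipped over: the dot at (390,276) is foreshortened, the near end stands up, and the block outline hasn't moved. The plate's area ratio of 1.29 fits a full tilt of ±10° (expected 1.34). Next is the blue key.

Emit:
arm_command:
  rows:
    - {"fingers": -1,"x": 0,"y": 0.1,"z": 0,"wx": 0,"wy": 0,"wz": 0}
    - {"fingers": -1,"x": 0,"y": 0.2,"z": 0,"wx": 0,"wy": 0,"wz": 0}
    - {"fingers": -1,"x": 0,"y": 0.3,"z": 0,"wx": 0,"wy": 0,"wz": 0}
    - {"fingers": -1,"x": 0,"y": 0.393,"z": 0,"wx": 0,"wy": 0,"wz": 0}
    - {"fingers": -1,"x": 0,"y": 0.393,"z": -0.04,"wx": 0,"wy": 0,"wz": 0}
    - {"fingers": -1,"x": 0,"y": 0.393,"z": -0.08,"wx": 0,"wy": 0,"wz": 0}
    - {"fingers": -1,"x": 0,"y": 0.393,"z": -0.12,"wx": 0,"wy": 0,"wz": 0}
    - {"fingers": -1,"x": 0,"y": 0.393,"z": -0.14,"wx": 0,"wy": 0,"wz": 0}
    - {"fingers": -1,"x": 0,"y": 0.393,"z": -0.14,"wx": 0,"wy": 0,"wz": 0}
    - {"fingers": -1,"x": 0,"y": 0.393,"z": -0.14,"wx": 0,"wy": 0,"wz": 0}

```text
t: 7.58
tool_pos: [495.4, 15.6, 85.9]
ee_rot: [-179.3, 0.2, 44.6]
wrist_force: [0.3, -0.4, -0.5]
finger_gap: -0.002
```

```bash
python3 - <<'E'
from h import *
c=camera('side');cv2.imwrite('pics/s3.png',cv2.resize(c['pixels'][120:270,180:380],(800,600),interpolation=cv2.INTER_CUBIC))
camera('side');s=manip.get_state();print(s['t'],s['tool_pos'].round(1),s['ee_rot'].round(2),s['wrist_force'].round(1))
E
```

```text
7.675 [495.6  15.8  86.3] [-1.793e+02  1.300e-01  4.465e+01] [0.5 0.  0.2]
```

View pics/s3.png

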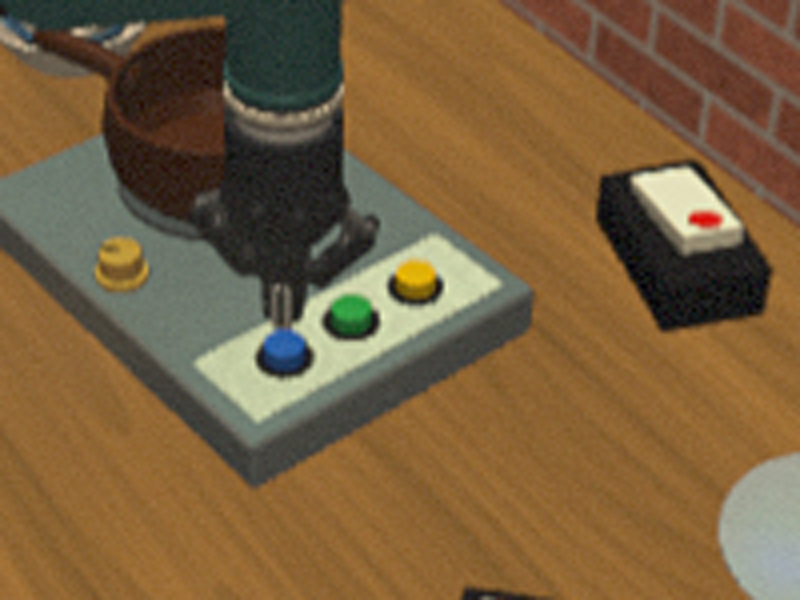

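The fingers (283,300) are right above the blue key (283,350), clear of the green key (350,315). I'll press blue.

Emit:
arm_command:
  rows:
    - {"fingers": -1,"x": 0,"y": 0,"z": -0.02,"wx": 0,"wy": 0,"wz": 0}
    - {"fingers": -1,"x": 0,"y": 0,"z": -0.035,"wx": 0,"wy": 0,"wz": 0}
    - {"fingers": -1,"x": 0,"y": 0,"z": -0.045,"wx": 0,"wy": 0,"wz": 0}
    - {"fingers": -1,"x": 0,"y": 0,"z": -0.055,"wx": 0,"wy": 0,"wz": 0}
    - {"fingers": -1,"x": 0,"y": 0,"z": -0.065,"wx": 0,"wy": 0,"wz": 0}
    - {"fingers": -1,"x": 0,"y": 0,"z": -0.073,"wx": 0,"wy": 0,"wz": 0}
    - {"fingers": -1,"x": 0,"y": 0,"z": -0.073,"wx": 0,"wy": 0,"wz": 0}
    - {"fingers": -1,"x": 0,"y": 0,"z": -0.073,"wx": 0,"wy": 0,"wz": 0}

```text
t: 8.68
tool_pos: [495.5, 15.8, 58.0]
ee_rot: [-179.3, 0.1, 44.7]
wrist_force: [-4.4, 0.4, 7.2]
finger_gap: -0.003
```

Emit:
arm_command:
  rows:
    - {"fingers": -1,"x": 0,"y": 0,"z": -0.003,"wx": 0,"wy": 0,"wz": 0}
    - {"fingers": -1,"x": 0,"y": 0,"z": -0.003,"wx": 0,"wy": 0,"wz": 0}

```text
t: 8.93
tool_pos: [495.5, 15.8, 58.0]
ee_rot: [-179.3, 0.1, 44.7]
wrist_force: [-4.7, -0.2, 8.0]
finger_gap: 0.002
```

Blue stopped at z = 58.0 with 8 N, which is fully in. Now lift and move over green.

Emit:
arm_command:
  rows:
    - {"fingers": -1,"x": 0,"y": 0,"z": 0.05,"wx": 0,"wy": 0,"wz": 0}
    - {"fingers": -1,"x": 0,"y": 0,"z": 0.09,"wx": 0,"wy": 0,"wz": 0}
    - {"fingers": -1,"x": 0.05,"y": 0.005,"z": 0.09,"wx": 0,"wy": 0,"wz": 0}
    - {"fingers": -1,"x": 0.1,"y": 0.01,"z": 0.09,"wx": 0,"wy": 0,"wz": 0}
    - {"fingers": -1,"x": 0.149,"y": 0.016,"z": 0.08,"wx": 0,"wy": 0,"wz": 0}
    - {"fingers": -1,"x": 0.149,"y": 0.016,"z": 0.07,"wx": 0,"wy": 0,"wz": 0}
    - {"fingers": -1,"x": 0.149,"y": 0.016,"z": 0.07,"wx": 0,"wy": 0,"wz": 0}
    - {"fingers": -1,"x": 0.149,"y": 0.016,"z": 0.07,"wx": 0,"wy": 0,"wz": 0}

```text
t: 9.93
tool_pos: [554.5, 22.2, 86.0]
ee_rot: [-179.3, 0.1, 44.7]
wrist_force: [0.2, 0.4, -0.2]
finger_gap: 0.0
```

```bash
python3 - <<'E'
from h import *
c=camera('side');cv2.imwrite('pics/s4.png',cv2.resize(c['pixels'][120:270,180:380],(800,600),interpolation=cv2.INTER_CUBIC))
camera('side');s=manip.get_state();print(s['t'],s['tool_pos'].round(1),s['ee_rot'].round(2),s['wrist_force'].round(1))
E
```

```text
10.025 [554.8  22.2  86.3] [-1.7933e+02  1.2000e-01  4.4650e+01] [-0.1 -0.1  0.7]
```

View pics/s4.png

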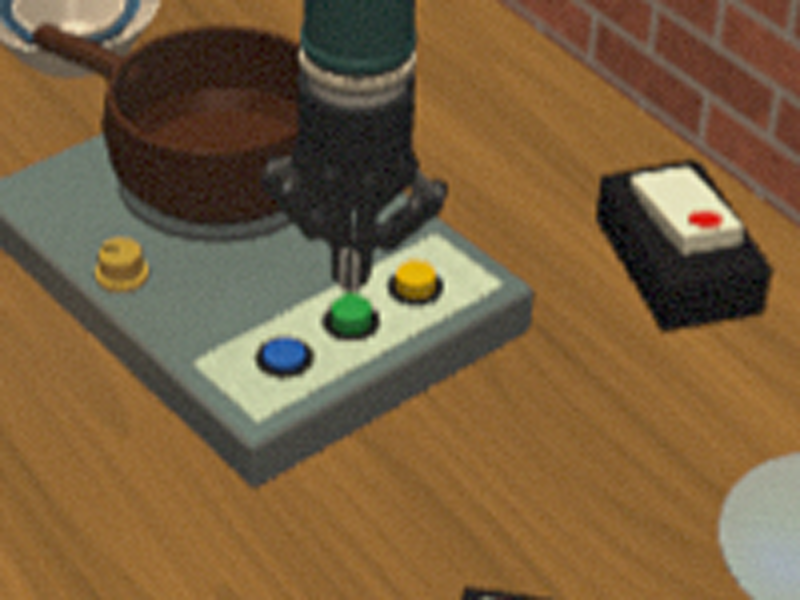

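Blue (283,355) is visibly in, green (350,315) is directly under the fingers (350,275), and yellow (415,280) is clear. I'll press green.

Emit:
arm_command:
  rows:
    - {"fingers": -1,"x": 0,"y": 0,"z": -0.02,"wx": 0,"wy": 0,"wz": 0}
    - {"fingers": -1,"x": 0,"y": 0,"z": -0.035,"wx": 0,"wy": 0,"wz": 0}
    - {"fingers": -1,"x": 0,"y": 0,"z": -0.045,"wx": 0,"wy": 0,"wz": 0}
    - {"fingers": -1,"x": 0,"y": 0,"z": -0.055,"wx": 0,"wy": 0,"wz": 0}
    - {"fingers": -1,"x": 0,"y": 0,"z": -0.065,"wx": 0,"wy": 0,"wz": 0}
    - {"fingers": -1,"x": 0,"y": 0,"z": -0.074,"wx": 0,"wy": 0,"wz": 0}
    - {"fingers": -1,"x": 0,"y": 0,"z": -0.074,"wx": 0,"wy": 0,"wz": 0}
    - {"fingers": -1,"x": 0,"y": 0,"z": -0.074,"wx": 0,"wy": 0,"wz": 0}

```text
t: 11.02
tool_pos: [554.7, 22.2, 58.0]
ee_rot: [-179.3, 0.1, 44.7]
wrist_force: [-4.4, 0.3, 8.5]
finger_gap: 0.003
```

Emit:
arm_command:
  rows:
    - {"fingers": -1,"x": 0,"y": 0,"z": -0.003,"wx": 0,"wy": 0,"wz": 0}
    - {"fingers": -1,"x": 0,"y": 0,"z": -0.003,"wx": 0,"wy": 0,"wz": 0}

```text
t: 11.28
tool_pos: [554.7, 22.2, 58.0]
ee_rot: [-179.4, 0.1, 44.7]
wrist_force: [-4.1, 0.0, 7.3]
finger_gap: -0.0
```

Emit:
arm_command:
  rows:
    - {"fingers": -1,"x": 0,"y": 0,"z": 0.05,"wx": 0,"wy": 0,"wz": 0}
    - {"fingers": -1,"x": 0,"y": 0,"z": 0.15,"wx": 0,"wy": 0,"wz": 0}
    - {"fingers": -1,"x": 0,"y": 0,"z": 0.25,"wx": 0,"wy": 0,"wz": 0}
    - {"fingers": -1,"x": 0,"y": 0,"z": 0.35,"wx": 0,"wy": 0,"wz": 0}
    - {"fingers": -1,"x": -0.1,"y": 0,"z": 0.45,"wx": 0,"wy": 0,"wz": 0}
    - {"fingers": -1,"x": -0.2,"y": 0,"z": 0.5,"wx": 0,"wy": 0,"wz": 0}
    - {"fingers": -1,"x": -0.3,"y": 0,"z": 0.5,"wx": 0,"wy": 0,"wz": 0}
    - {"fingers": -1,"x": -0.3,"y": 0,"z": 0.5,"wx": 0,"wy": 0,"wz": 0}
    - {"fingers": -1,"x": -0.3,"y": 0,"z": 0.5,"wx": 0,"wy": 0,"wz": 0}

```text
t: 12.4
tool_pos: [435.3, 22.1, 257.8]
ee_rot: [-179.4, 0.1, 44.7]
wrist_force: [0.6, 0.6, -0.1]
finger_gap: -0.001
```

```bash
python3 - <<'E'
from m import *
c=camera('side');cv2.imwrite('pics/s5.png',cv2.resize(c['pixels'][120:315,160:420],(800,600),interpolation=cv2.INTER_CUBIC))
for n,u,v in(('top',331,208),('side',306,276)):
    c=camera(n)
    for k,r,z in(('red',10,41.5),('white',24,46)):
        try: uv,a=comp(c,k,u,v,r);print(n,k,uv.round(1),a,onplane(c,*uv,z).round(1))
        except ValueError: print(n,k,'hidden')
s=manip.get_state();print(s['t'],s['tool_pos'].round(1),s['wrist_force'].round(1))
E
```

```text
top red [328.5 206. ] 10 [ 495.9 -242.4   41.5]
top white [334.2 211.6] 184 [ 475.4 -261.5   46. ]
side red [306.6 272.3] 27 [ 496.5 -240.9   41.5]
side white [305.  281.2] 243 [ 474.4 -263.1   46. ]
12.55 [435.5  22.1 257.4] [0.2 0.2 0.4]
```

View pics/s5.png

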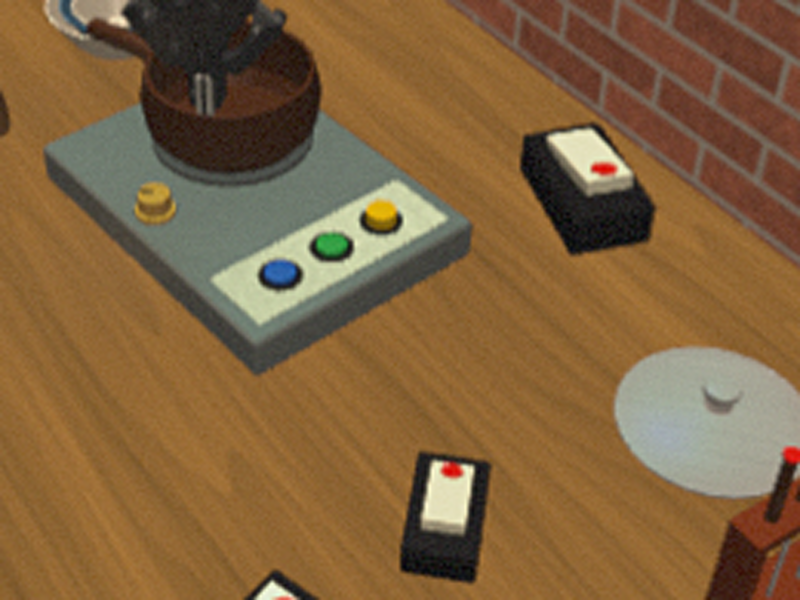

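The picture shows blue (280,272) and green (331,245) in, yellow (381,215) still out, and the rocker over, with its dot at (452,470). The block hasn't moved and the hand is clear, at z = 257. Handing in.

```bash
python3 -c "
from plant import ticket; print(ticket.job_done())"
```

```text
the job is handed in; nothing more can be done
None
```

I rocked the small switch over to its red-dot side, pushed the blue key in, then the green key, and handed the job in at about 12.6 s. The hand-in gives no verdict.

- **Rocker:** pressing stopped at a TCP height of 42.3 mm with about 9 N. The two views put the dot within about 1.7 mm of each other at its "on" height of 41.5 mm.
- **Keys:** blue and green both stopped at 58.0 mm above the shelf with 7–8 N, which is fully in. Yellow is still out in the last picture.
- **Switch block:** the rocker plate's centre reads within about 3.5 mm of where it started. Part of that is the plate tilting over.
- **Surroundings:** the knob, pot and lid look undisturbed in the last picture. I did not check the bowls, pepper mill, fork stand or spatula at the end.
- **Hand:** it finished clear at z = 257 mm, above the near side of the burner, with no force on the wrist.

**Checks that failed or disagreed:**
- My first arm command was refused because it left out the `wx` and `wy` values; nothing moved.
- The arm hid the switch from the top camera right after the rocker press, so I checked it from the side view then and from both views at the end.
- When I first located the keys, the side view put them 4–8 mm off the top view because it also picked up the caps' sides. I used the top view, whose 60.3 mm key spacing matched.

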